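# Seasonings lined up by height on the tray

## Task

Line up the pepper mill, the food carton, the spice jar and the glass shaker that stand on the worktop on the tray's row of four coasters in order of height: the tallest on the dark coaster at one end, then each next shorter one on the next coaster, down to the shortest at the far end. Stand each upright in the middle of its coaster, let go of everything, knock nothing over, and leave the garlic and the mug where they are.

Things in the scene. Friction and masses are not known exactly. Their poses are not given: they have to be found in the camera images.
- mill: pepper mill, turned dark wood with a small metal knob on top; the only one. 170 mm tall, round, 58 mm across up to 122 mm, above that a head 49 mm across (123 to 158 mm high, fixed to the body; grasp it there) and the knob; loose, starts standing on the worktop, one of four things in front of the tray. Origin at the centre of its underside, z up its axis
- carton: food carton standing upright on the worktop in front of the tray, white with a brown panel and ochre top (similar cartons on the wall ledge are not meant): a plain closed box 44 mm (its x) by 87 mm (its y) by 150 mm tall; loose, turned by up to 0.6 rad. Origin at the centre of its underside, z up; grasp it across the 44 mm, within 30 mm of its top
- jar: spice jar with dark brown-black lid and green and orange label, 105 mm tall, round, 44 mm across; loose, standing on the worktop in front of the tray. Origin at the centre of its underside, z up its axis
- shaker: glass shaker filled with grey ground pepper, with a silver-grey domed top, 91 mm tall, round, about 41 mm across; loose, standing on the worktop in front of the tray. Origin at the centre of its underside, z up its axis
- coaster_dark: the dark brown coaster, a fixed disc 80 mm across and 5 mm thick, at either end of the row; origin at the centre of its underside, z up, top 13 mm above the worktop. The four coasters lie in a straight row, 110 mm between centres, on a fixed white tray (430 x 94 mm, lip 12 mm high, wire handles 25 mm high at both ends)
- coaster_mid1: pale cork coaster, fixed disc 80 mm across, 5 mm thick, on the tray; origin at the centre of its underside (8 mm above the worktop), z up; things stand on its top, 13 mm above the worktop. One of the two middle ones of the row; either of the two may be the one next to the dark coaster
- coaster_mid2: pale cork coaster, fixed disc 80 mm across, 5 mm thick, on the tray; origin at the centre of its underside (8 mm above the worktop), z up; things stand on its top, 13 mm above the worktop. The other middle one of the row
- coaster_end: pale cork coaster, fixed disc 80 mm across, 5 mm thick, on the tray; origin at the centre of its underside (8 mm above the worktop), z up; things stand on its top, 13 mm above the worktop. The one at the end of the row away from the dark coaster. The row runs roughly along y, turned by up to 0.2 rad
- garlic: bulb of garlic, pinkish white, 56 mm across and tall, loose on the worktop to the right of the work; origin at the centre of its underside. Bystander, to be left alone
- mug: white mug with blue dots, 92 x 127 x 93 mm with its handle, loose on the worktop to the left of the work; origin under the middle of mug and handle together, at the height of its underside. Bystander, to be left alone
Mind the look-alikes: they are no part of the job. Leave any pink look-alike of the jar alone.

How it is judged (in metres and radians):
At the end, for the whole second after the job is handed in: Mill on the dark coaster, then carton, jar and shaker on the next ones along the row: each centred within 15 mm, standing on its coaster (underside 2 to 9 mm above the coaster's underside), within 0.1 rad of upright, under 0.02 m/s; garlic and mug within 20 mm of their starts (horizontal distance between mill and coaster_dark below 0.015 m and z of mill in the frame of coaster_dark between 0.002 and 0.009 m and horizontal distance between shaker and coaster_end below 0.015 m and z of shaker in the frame of coaster_end between 0.002 and 0.009 m and ((horizontal distance between coaster_dark and coaster_mid1 below 0.16 m and horizontal distance between carton and coaster_mid1 below 0.015 m and z of carton in the frame of coaster_mid1 between 0.002 and 0.009 m and horizontal distance between jar and coaster_mid2 below 0.015 m and z of jar in the frame of coaster_mid2 between 0.002 and 0.009 m) or (horizontal distance between coaster_dark and coaster_mid2 below 0.16 m and horizontal distance between carton and coaster_mid2 below 0.015 m and z of carton in the frame of coaster_mid2 between 0.002 and 0.009 m and horizontal distance between jar and coaster_mid1 below 0.015 m and z of jar in the frame of coaster_mid1 between 0.002 and 0.009 m)) and angle between each of mill, carton, jar, shaker's own z axis and vertical below 0.1 rad and linear speed of each of mill, carton, jar, shaker below 0.02 m/s and distance of each of garlic, mug from where it was at the start of the episode below 0.02 m); the robot touches nothing.
It fails at once if the garlic or the mug is moved by more than 20 mm (distance of any of garlic, mug from where it was at the start of the episode above 0.02 m).
It fails at once if the mill, carton, jar or shaker is knocked over (tilted by more than 0.6 rad) (angle between any of mill, carton, jar, shaker's own z axis and vertical above 0.6 rad).
It also fails if it takes over 112 s, if anything falls off the work surface, if the arm or the gripper's body presses on something with over 40 N, if the wrist force passes 120 N, or if a joint passes its speed limit or range.

## Robot

A 6-joint arm with a two-finger parallel gripper is mounted at the origin on a cart in front of the work surface, level with it; the furniture and walls round the work are solid. World frame = base frame: x ahead of the robot, y to its left, z up, the work surface at z = 0. Lengths are in m, angles in degrees, forces in N, time in s.
With the tool pointing down it reaches from about 0.275 to 0.85 m from the base axis. Payload 19 kg.
Tool frame: the origin (TCP) lies at the very end of the fingers, on their centre line; the grasp point (between the pads) lies 19 mm behind it; z points along the fingers, y is the line along which they close (so a half turn about z gives the same grasp; the last joint's range is limited). The gripper opens to 85 mm and grips with 20 to 120 N. Pads are 22 mm wide; open, the fingers measure 114 mm over their backs; the gripper's body (76 mm by 85 mm) begins 54 mm behind the grasp point. The pads swing forward as they close: fully open they stand 13 mm farther back than shut.
Start: joints at [-7.678, 8.623, 82.357, -0, 89.026, -7.678], TCP at [0.575, -0, 0.231] pointing down, gripper open.
Joint ranges: [-160.23, 160.23], [-39.13, 120.54], [6.94, 153.29], [-79.49, 259.48], [9.18, 160.14], [-161.06, 161.06]. Speed limits (degrees/s): [108.29, 108.29, 127.2, 172.46, 172.46, 172.46].

## Interface

Orientations are given as [roll, pitch, yaw] about the fixed x, y, z axes, in that order (R = Rz(yaw) Ry(pitch) Rx(roll)).
In Python, from workcell import r gives the robot as it stands.
- The arm moves only by the tool jog_arm, never from a script. Its argument "deltas" is text: rows parted by semicolons, each of 7 numbers parted by spaces: the opening, from 0 (shut) to 1 (fully open), then the shift along the tool's x, y, z in units of 50 mm (1.0 is 50 mm), then the turn, a rotation vector about the tool's x, y, z in units of 8 degrees (1.0 is 8 degrees). In form: jaw tx ty tz wx wy wz; .... A call has 1 to 20 rows; each row shifts and turns the commanded pose from where the row before left it, along the tool's axes as they then stand; what a row does not reach is not made up. A row lasts 1/10 s, in which the tool goes at most 50 mm and 8.59 degrees, less where a joint would pass 70% of its speed; a pose out of reach is approached as far as the arm can. A call is refused whole if a number of a shift passes 1 or a number of a turn 1, either way. A call with a gripper value outside its range is refused whole. The fingers move at their own pace and stop on an object; "squeeze" is the grip in N (left out, the last holds). Time passes only in rows, so rows that do not move let the fingers close. It gives the time, the measured TCP pose, the force, the opening and the grip force at its end, in the units of the state.
- r.sense(): the state, without advancing time (a new reading comes with each control period).
- r.capture(name): name is "scene" or "side" or "wrist"; returns a dict with "frame" (384x512x3 uint8, blue, green, red), "fx", "fy", "cx", "cy" (pixels), "R" (3x3) and "t" (3): a world point X has camera coordinates R X + t. Camera axes: x right, y down, z forward; pixel columns grow to the right and rows downward; lengths in m; the calibration is good to about 2 mm. A picture is of the moment at which its call begins. There is no depth.
- r.sign_off(): hands the job in; it is judged then, once.
The state is a dict: "time_s": time; "qpos": joint angles; "qd": joint speeds; "joint_efforts": joint torques, N m; "position": TCP position; "ee_rot": TCP orientation; "ft_force": force on the tool from outside, world axes, zero at the start; "torque": the same for the moment, N m; "grip_width": opening from 0.0 (shut) to 1.0 (fully open); "finger_force": force on a finger pad.
Only numpy, scipy, OpenCV 4.12 (cv2) and the standard library are available. Lean on these libraries where they do the work, as an engineer would, in place of code of your own. Each camera call takes 0.05 s, during which the arm holds its last target. There are 200 camera calls.

## Working session

There is one attempt and no reset: what is moved stays moved. The work goes in short steps, Python scripts to look and compute and a tool call to move; the robot and the scene stay as the last step left them, time stands still between calls to the robot, and variables do not carry over. Pictures are saved under pics/ and viewed, at most 14 in all, crops included, and the job is handed in when it is done.

Besides the shell and the picture viewer there is one more tool, called after "Request:" by a JSON object that holds its "fn" and its "kwargs", one argument or row to a line. jog_arm: Moves the arm, as the interface text tells. Its arguments: {"type":"object","properties":{"deltas":{"type":"string"},"squeeze":{"type":"number"}},"required":["deltas"]}

```bash
mkdir -p pics; ls
cat > h.py <<'E'
from workcell import r
import numpy as np, cv2
E
python3 - <<'E'
from h import *
for n in("scene","side"):
    c=r.capture(n); cv2.imwrite(f"pics/{n}0.png",cv2.resize(c["frame"],(800,600)))
    np.savez(f"{n}0.npz",**c); print(n,c["fx"],c["cx"],c["cy"],(-c["R"].T@c["t"]).round(3),c["R"][2].round(2))
print(r.sense())
E
```

```text
pics
scene 495.3073865279173 254.67521222435357 187.40470355659815 [-0.266 -0.604  0.899] [ 0.59  0.46 -0.67]
side 359.44441084305765 247.16737934961225 193.41342485357725 [ 0.14  -0.835  0.674] [ 0.33  0.75 -0.57]
{'time_s': 0.1, 'qpos': array([-7.67863985e+00,  8.64806943e+00,  8.23868567e+01, -1.01829658e-03,
        8.90266864e+01, -7.67778165e+00]), 'qd': array([ 0.04266004, -0.0881557 ,  0.01388435,  0.01173058,  0.05989059,
        0.00638828]), 'joint_efforts': array([ 4.39465453e-03, -7.14378047e+01, -5.71798074e+01, -8.77157845e-05,
        7.01135112e-03, -1.30998615e-04]), 'position': array([ 5.74788572e-01, -7.16598841e-06,  2.30757530e-01]), 'ee_rot': array([-1.79938804e+02, -7.22253546e-03,  8.99991558e+01]), 'ft_force': array([ 0.69262995,  0.14440039, -0.03585046]), 'torque': array([-0.01325984, -0.01003158, -0.01117391]), 'finger_force': 0.0, 'grip_width': 1.0050408211885582}
```

View pics/scene0.png

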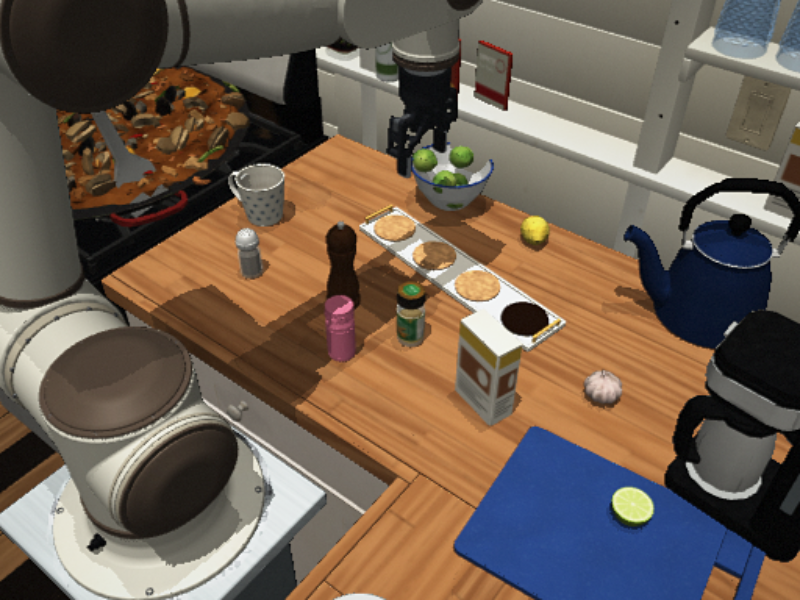

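View pics/side0.png

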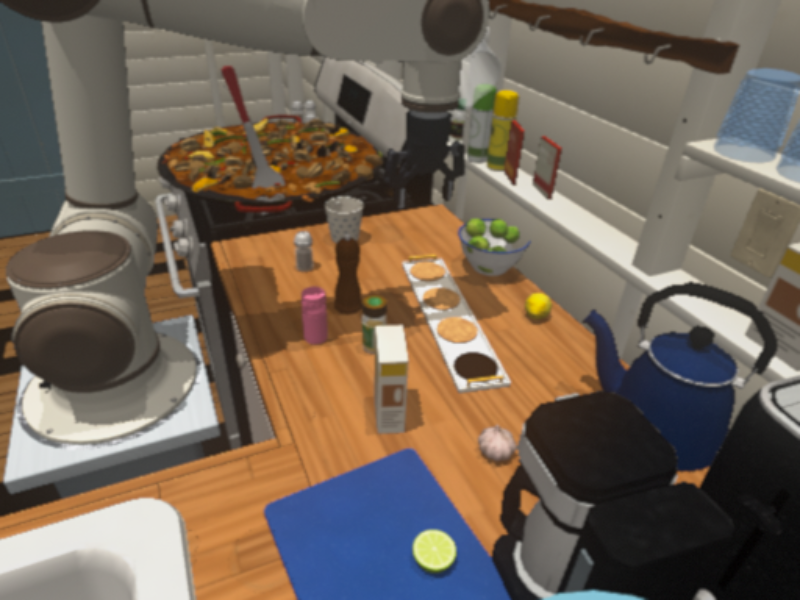

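The scene view (800x600) shows the dark coaster at (525,319) and the corks at (477,285), (434,255) and (394,228). The mill is at (342,265), jar (410,313), carton (488,370), shaker (249,253) and the pink decoy (340,328). The side view agrees. Next I measure by mask and ray.

```bash
cat >> h.py <<'E'
def ray(c,u,v,z):
    R=c["R"];C=-R.T@c["t"];d=R.T@np.array([(u-c["cx"])/c["fx"],(v-c["cy"])/c["fy"],1]);return C+d*(z-C[2])/d[2]
def blob(c,lo,hi,seed,rad,z=None):
    h=cv2.cvtColor(c["frame"],cv2.COLOR_BGR2HSV); m=cv2.inRange(h,lo,hi)
    k=np.zeros_like(m);cv2.circle(k,seed,rad,255,-1);m&=k
    n,l,s,ce=cv2.connectedComponentsWithStats(m); i=1+s[1:,4].argmax(); return (l==i).astype(np.uint8),s[i],ce[i]
E
python3 - <<'E'
from h import *
C={n:dict(np.load(n+"0.npz")) for n in("scene","side")}
S=lambda p:(int(p[0]*.64),int(p[1]*.64))
co={"scene":[(525,319),(477,285),(434,255),(394,228)],"side":[(476,367),(457,330),(441,299),(428,271)]}
for n,c in C.items():
    h=cv2.cvtColor(c["frame"],cv2.COLOR_BGR2HSV)
    for i,p in enumerate(co[n]):
        lo,hi=((0,0,0),(180,255,90)) if i==0 else ((3,60,60),(25,255,255))
        m,s,ce=blob(c,lo,hi,S(p),19)
        cc=max(cv2.findContours(m,cv2.RETR_EXTERNAL,cv2.CHAIN_APPROX_NONE)[0],key=cv2.contourArea)
        e=cv2.fitEllipse(cv2.convexHull(cc)); P=np.array([ray(c,*q[0],.013)[:2] for q in cv2.convexHull(cc)])
        q=cv2.minEnclosingCircle(P.astype(np.float32))
        print(n,i,s[4],ray(c,*e[0],.013).round(4),np.round(q[0],4),round(q[1],4))
# coarse objects: bases/tops
for n,o in {"scene":{"mill":(341,223,.17),"jar":(410,287,.105),"shaker":(247,232,.091),"carton":(490,331,.15)},"side":{"mill":(348,238,.17),"jar":(375,301,.105),"shaker":(304,234,.091),"carton":(390,340,.15)}}.items():
    for k,(u,v,z) in o.items(): print(n,k,ray(C[n],u*.64,v*.64,z).round(3), h[S((u,v))[1],S((u,v))[0]])
# contact sheet
a=C["scene"]["frame"][130:290,140:340]; b=C["side"]["frame"][130:290,170:330]
cv2.imwrite("pics/crop.png",np.hstack([cv2.resize(a,None,fx=2.2,fy=2.2,interpolation=2),cv2.resize(b,None,fx=2.2,fy=2.2,interpolation=2)]))
E
```

```text
scene 0 504 [ 0.5938 -0.2019  0.013 ] [ 0.5945 -0.2025] 0.0408
scene 1 462 [ 0.6153 -0.0945  0.013 ] [ 0.6164 -0.0945] 0.0407
scene 2 414 [0.6365 0.0132 0.013 ] [0.6367 0.0142] 0.0421
scene 3 651 [0.6788 0.1374 0.013 ] [0.6824 0.1374] 0.0707
side 0 331 [ 0.5946 -0.2024  0.013 ] [ 0.5945 -0.2039] 0.0369
side 1 346 [ 0.6165 -0.0952  0.013 ] [ 0.6168 -0.0931] 0.0423
side 2 407 [0.66   0.0297 0.013 ] [0.6673 0.0354] 0.0782
side 3 749 [0.6593 0.122  0.013 ] [0.654  0.1404] 0.1256
scene mill [0.452 0.065 0.17 ] [ 17  39 117]
scene jar [ 0.456 -0.068  0.105] [ 14 151 130]
scene shaker [0.411 0.248 0.091] [ 12 109  35]
scene carton [ 0.41 -0.24  0.15] [ 14 164 187]
side mill [0.449 0.051 0.17 ] [ 14  27 104]
side jar [ 0.454 -0.073  0.105] [ 62 104 154]
side shaker [0.413 0.242 0.091] [ 16  18 184]
side carton [ 0.412 -0.237  0.15 ] [ 25  18 240]
```

View pics/crop.png

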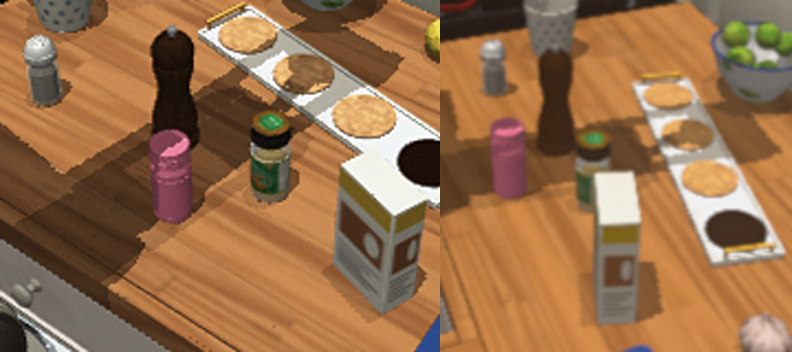

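The crop shows the mill knob at (172,33) and the jar at (270,130) (left half), the carton top face around (385,180), and the pink decoy just in front of the mill. Next: carton rectangle, refined axes for the round items, and a wrist view.

Run:
```python
from h import *
C={n:dict(np.load(n+"0.npz")) for n in("scene","side")}
S=lambda p:(int(p[0]*.64),int(p[1]*.64))
for n,s,rad in(("scene",(488,335),28),("side",(390,342),18)):
    c=C[n]; m,st,ce=blob(c,(0,0,200),(180,45,255),S(s),rad)
    cc=max(cv2.findContours(m,cv2.RETR_EXTERNAL,cv2.CHAIN_APPROX_NONE)[0],key=cv2.contourArea)
    P=np.array([ray(c,*q[0],.15)[:2] for q in cc],np.float32)*1000
    b=cv2.minAreaRect(P);print(n,st,b,cv2.boxPoints(b).round(0).tolist())
def pink(c):
    h=cv2.cvtColor(c["frame"],cv2.COLOR_BGR2HSV);return cv2.inRange(h,(155,60,60),(178,255,255))
for n,s in(("scene",(340,328)),("side",(315,315))):
    m,st,ce=blob(C[n],(155,60,60),(178,255,255),S(s),40);x=st[0]+st[2]/2;print("pink",st,ray(C[n],x,st[1]+3,.105).round(3),ray(C[n],x,st[1]+st[3]-4,0).round(3))
w=r.capture("wrist");np.savez("wrist0.npz",**w);cv2.imwrite("pics/w0.png",w["frame"]);print((-w["R"].T@w["t"]).round(3),w["R"][2].round(2),w["fx"])
```

```text
scene [296 187  44  41 819] ((428.2586669921875, -237.26683044433594), (117.48157501220703, 84.92306518554688), 52.74675369262695) [[359.0, -258.0], [426.0, -310.0], [498.0, -216.0], [430.0, -165.0]]
side [241 208  20  24 399] ((410.43817138671875, -242.2813262939453), (84.05469512939453, 40.69182205200195), 71.41822052001953) [[378.0, -276.0], [416.0, -289.0], [443.0, -209.0], [405.0, -196.0]]
pink [208 189  19  42 707] [ 0.367 -0.002  0.105] [ 0.353 -0.007  0.   ]
pink [193 184  16  36 479] [ 0.361 -0.007  0.105] [ 0.356 -0.005  0.   ]
[0.576 0.075 0.374] [-0.   -0.3  -0.96] 278.17345448400175
```

View pics/w0.png

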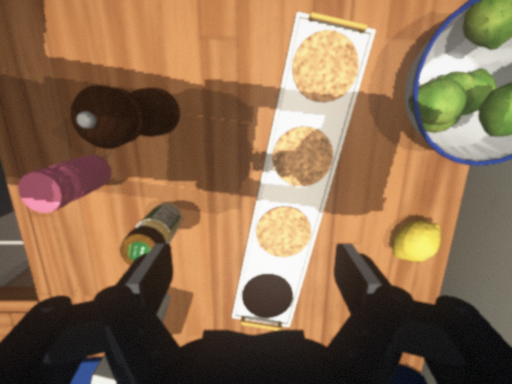

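Run:
```python
from h import *
w=dict(np.load("wrist0.npz"))
def circ(seed,lo,hi,rad,z):
    m,s,ce=blob(w,lo,hi,seed,rad);cc=max(cv2.findContours(m,cv2.RETR_EXTERNAL,2)[0],key=cv2.contourArea)
    P=np.array([ray(w,*q[0],z)[:2] for q in cc],np.float32);q=cv2.minEnclosingCircle(P);print(seed,s[4],np.round(q[0],4),round(q[1],4),ray(w,*ce,z).round(4))
for s in((325,66),(303,155),(284,231)):circ(s,(3,60,60),(25,255,255),42,.013)
circ((268,295),(0,0,0),(180,255,60),32,.013)
circ((86,120),(0,0,90),(180,90,255),14,.168)
circ((138,251),(40,80,40),(90,255,255),16,.105)
s=dict(np.load("side0.npz"));c=dict(np.load("scene0.npz"))
for n,d,p in(("scene",c,(265,220)),("side",s,(344,243))):print("mug base front",ray(d,p[0]*.64,p[1]*.64,0).round(3))
for n,d,p in(("scene",c,(265,170)),("side",s,(344,203))):print("mug rim c",ray(d,p[0]*.64,p[1]*.64,.093).round(3))
for n,d,p in(("scene",c,(342,223)),("side",s,(347.5,239))):print("knob",ray(d,p[0]*.64,p[1]*.64,.168).round(3))
cv2.imwrite("pics/sh.png",np.hstack([cv2.resize(d["frame"][y-30:y+50,x-40:x+40],(400,400),interpolation=2) for d,x,y in((c,158,160),(s,194,160))]))
```

```text
(325, 66) 3721 [0.6616 0.1206] 0.0397 [0.6616 0.1222 0.013 ]
(303, 155) 2844 [0.6404 0.0126] 0.0401 [0.6406 0.0147 0.013 ]
(284, 231) 2161 [ 0.6188 -0.0936] 0.0391 [ 0.6188 -0.0925  0.013 ]
(268, 295) 1 [ 0.5978 -0.2348] 0.0001 [ 0.5978 -0.2348  0.013 ]
(86, 120) 225 [0.4552 0.0669] 0.0065 [0.4553 0.0668 0.168 ]
(138, 251) 236 [ 0.4528 -0.0747] 0.0127 [ 0.4511 -0.072   0.105 ]
mug base front [ 0.536  0.344 -0.   ]
mug base front [0.535 0.329 0.   ]
mug rim c [0.565 0.359 0.093]
mug rim c [0.547 0.358 0.093]
knob [0.454 0.066 0.168]
knob [0.448 0.051 0.168]
```

View pics/sh.png

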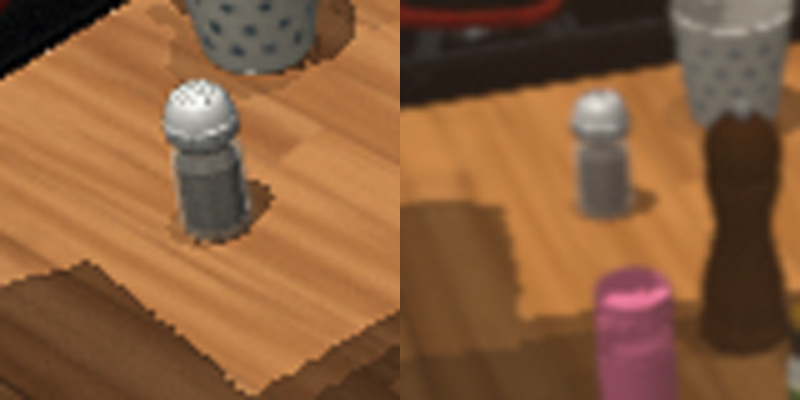

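Request:
{"fn": "jog_arm", "kwargs": {
  "deltas": "1 0.325 -0.6 0 0 0 0; 1 0.325 -0.6 0 0 0 0; 1 0.325 -0.6 0 0 0 0; 1 0.325 -0.6 0 0 0 0; 1 0 0 0 0 0 0; 1 0 0 0 0 0 0; 1 0 0 0.3 0 0 0; 1 0 0 0.4 0 0 0; 1 0 0 0.4 0 0 0; 1 0 0 0.4 0 0 0; 1 0 0 0.4 0 0 0; 1 0 0 0.3 0 0 0; 1 0 0 0 0 0 0; 1 0 0 0 0 0 0",
  "squeeze": 40
}}

```text
time_s: 1.55
position: [0.4555, 0.0647, 0.1215]
ee_rot: [-180.0, 0.0, 90.0]
ft_force: [0.3, -0.7, 0.0]
grip_width: 1.004
finger_force: 0.0
```

Request:
{"fn": "jog_arm", "kwargs": {
  "deltas": "0.4 0 0 0 0 0 0; 0.4 0 0 0 0 0 0; 0.4 0 0 0 0 0 0; 0.4 0 0 0 0 0 0; 0.4 0 0 0 0 0 0; 0.4 0 0 0 0 0 0; 0.4 0 0 0 0 0 0; 0.4 0 0 0 0 0 0",
  "squeeze": 40
}}

```text
time_s: 2.35
position: [0.4555, 0.065, 0.1222]
ee_rot: [179.9, -0.0, 90.0]
ft_force: [-0.9, -0.2, 5.8]
grip_width: 0.55
finger_force: 40.4
```

Request:
{"fn": "jog_arm", "kwargs": {
  "deltas": "0.3 0 0 -0.2 0 0 0; 0.3 0 0 -0.4 0 0 0; 0.3 0 0 -0.4 0 0 0; 0.3 0 0 -0.4 0 0 0; 0.3 0 0 0 0 0 0; 0.3 0 0.4 0 0 0 0; 0.3 0 0.5 0 0 0 0; 0.3 0 0.5 0 0 0 0; 0.3 0 0.5 0 0 0 0; 0.3 0 0.5 0 0 0 0; 0.3 0 0.4 0 0 0 0; 0.3 0 0 0 0 0 0; 0.3 0 0 0 0 0 0",
  "squeeze": 60
}}

```text
time_s: 3.65
position: [0.5946, 0.065, 0.1903]
ee_rot: [-179.9, -0.0, 90.0]
ft_force: [-0.1, 1.2, -1.7]
grip_width: 0.541
finger_force: 62.0
```

Request:
{"fn": "jog_arm", "kwargs": {
  "deltas": "0.3 -0.3 0 0 0 0 0; 0.3 -0.5 0 0 0 0 0; 0.3 -0.5 0 0 0 0 0; 0.3 -0.5 0 0 0 0 0; 0.3 -0.5 0 0 0 0 0; 0.3 -0.5 0 0 0 0 0; 0.3 -0.5 0 0 0 0 0; 0.3 -0.5 0 0 0 0 0; 0.3 -0.5 0 0 0 0 0; 0.3 -0.5 0 0 0 0 0; 0.3 -0.4 0 0 0 0 0; 0.3 -0.15 0 0 0 0 0; 0.3 0 0 0 0 0 0; 0.3 0 0 0 0 0 0; 0.3 0 0 0 0 0 0"
}}

```text
time_s: 5.15
position: [0.595, -0.2016, 0.1914]
ee_rot: [180.0, -0.0, 90.1]
ft_force: [0.1, -0.4, -1.7]
grip_width: 0.536
finger_force: 62.0
```

Run:
```python
from h import *
I=[]
for n in("scene","side"):
    c=r.capture(n);np.savez(n+"1.npz",**c);I.append(cv2.resize(c["frame"],(400,300))); 
    p=c["R"]@np.array([.595,-.2025,.013])+c["t"];u=int(c["fx"]*p[0]/p[2]+c["cx"]);v=int(c["fy"]*p[1]/p[2]+c["cy"])
    I[-1]=cv2.resize(c["frame"][v-105:v+45,u-65:u+65],(400,460),interpolation=2);print(u,v)
cv2.imwrite("pics/p1.png",np.hstack(I))
```

```text
335 203
303 233
```

View pics/p1.png

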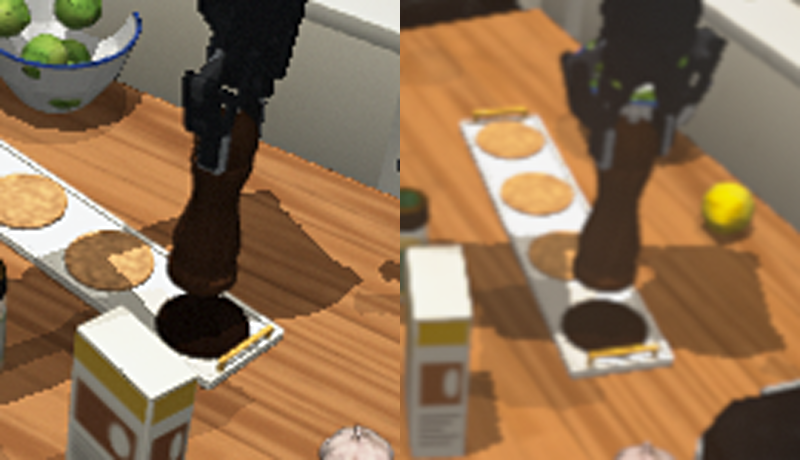

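The views show the mill held above the dark coaster, with its base centre at about (205,275) in the left crop and (608,270) in the right. I check that against the expected projection.

Run:
```python
from h import *
for n,o in(("scene",(270,98)),("side",(238,128))):
    c=dict(np.load(n+"1.npz"))
    for X in((.595,-.2016,.0695),(.595,-.2016,.23),(.595,-.2025,.013)):
        p=c["R"]@np.array(X)+c["t"];u=c["fx"]*p[0]/p[2]+c["cx"]-o[0];v=c["fy"]*p[1]/p[2]+c["cy"]-o[1];print(n,X,round(u*3.077+(400 if n=="side" else 0)),round(v*3.067))
```

```text
scene (0.595, -0.2016, 0.0695) 209 273
scene (0.595, -0.2016, 0.23) 233 113
scene (0.595, -0.2025, 0.013) 202 323
side (0.595, -0.2016, 0.0695) 609 276
side (0.595, -0.2016, 0.23) 632 118
side (0.595, -0.2025, 0.013) 603 325
```

Request:
{"fn": "jog_arm", "kwargs": {
  "deltas": "0.3 0 0 0.2 0 0 0; 0.3 0 0 0.3 0 0 0; 0.3 0 0 0.3 0 0 0; 0.3 0 0 0.15 0 0 0; 0.3 0 0 0.07 0 0 0; 0.3 0 0 0.03 0 0 0; 0.3 0 0 0.02 0 0 0; 0.3 0 0 0.02 0 0 0; 0.3 0 0 0 0 0 0; 0.3 0 0 0 0 0 0"
}}

```text
time_s: 6.25
position: [0.595, -0.2025, 0.137]
ee_rot: [180.0, 0.0, 90.0]
ft_force: [-0.1, -0.7, -1.5]
grip_width: 0.537
finger_force: 62.0
```

Request:
{"fn": "jog_arm", "kwargs": {
  "deltas": "0.3 0 0 0.02 0 0 0; 0.3 0 0 0.02 0 0 0; 0.3 0 0 0.02 0 0 0; 0.3 0 0 0 0 0 0; 0.3 0 0 0 0 0 0"
}}

```text
time_s: 6.75
position: [0.5953, -0.2028, 0.1354]
ee_rot: [179.9, 0.1, 90.0]
ft_force: [-3.8, -0.0, 14.7]
grip_width: 0.538
finger_force: 63.2
```

Request:
{"fn": "jog_arm", "kwargs": {
  "deltas": "1 0 0 0 0 0 0; 1 0 0 0 0 0 0; 1 0 0 0 0 0 0; 1 0 0 0 0 0 0; 1 0 0 0 0 0 0; 1 0 0 0 0 0 0; 1 0 0 -0.2 0 0 0; 1 0 0 -0.4 0 0 0; 1 0 0 -0.4 0 0 0; 1 0 0 -0.5 0 0 0; 1 0 0 -0.5 0 0 0; 1 0 0 -0.5 0 0 0; 1 0 0 0 0 0 0"
}}

```text
time_s: 8.05
position: [0.5958, -0.2029, 0.2634]
ee_rot: [179.7, 0.1, 90.0]
ft_force: [0.5, -0.4, 0.3]
grip_width: 0.999
finger_force: 0.0
```

Request:
{"fn": "jog_arm", "kwargs": {
  "deltas": "1 -0.1 -0.6 0 0 0 0.4; 1 -0.1 -0.6 0 0 0 0.4; 1 -0.1 -0.6 0 0 0 0.4; 1 -0.1 -0.6 0 0 0 0.4; 1 -0.1 -0.6 0 0 0 0.4; 1 -0.1 -0.6 0 0 0 0.3; 1 0 0 0 0 0 0; 1 0 0 0 0 0 0"
}}

```text
time_s: 8.85
position: [0.4132, -0.2072, 0.2594]
ee_rot: [179.9, 0.0, 71.6]
ft_force: [0.2, -0.1, -0.5]
grip_width: 0.998
finger_force: 0.0
```

Run:
```python
from h import *
s=r.sense();print(s["position"],s["ee_rot"])
w=r.capture("wrist");np.savez("wrist1.npz",**w);c=r.capture("side");np.savez("side2.npz",**c)
cv2.imwrite("pics/p2.png",np.hstack([cv2.resize(w["frame"],(400,300)),cv2.resize(c["frame"][130:310,130:370],(400,300))]))
```

```text
[ 0.41324473 -0.20723584  0.25938113] [1.79933225e+02 2.01635502e-02 7.15860099e+01]
```

View pics/p2.png

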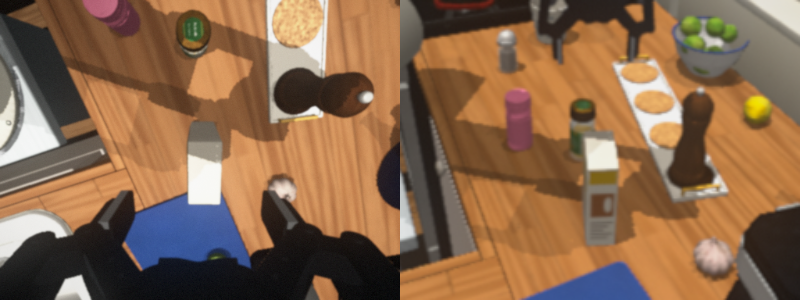

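The mill stands on the dark coaster (right half, base (690,180)), and the carton top is at (205,178) in the wrist half. I measure the carton.

Run:
```python
from h import *
w=dict(np.load("wrist1.npz"))
m,s,ce=blob(w,(0,0,195),(180,60,255),(262,227),55);print(s)
cc=max(cv2.findContours(m,cv2.RETR_EXTERNAL,2)[0],key=cv2.contourArea)
P=np.array([ray(w,*q[0],.15)[:2] for q in cc],np.float32)*1000
print(cv2.minAreaRect(P),cv2.boxPoints(cv2.minAreaRect(P)).round().tolist())
m,s,ce=blob(w,(40,80,40),(90,255,255),(247,38),20)
print("jar",ray(w,*ce,.105))
```

```text
[ 240  198   44   64 2434]
((409.517333984375, -249.57583618164062), (68.13178253173828, 42.11943817138672), 71.33921813964844) [[379.0, -275.0], [419.0, -289.0], [440.0, -224.0], [400.0, -211.0]]
jar [ 0.45302264 -0.07340522  0.105     ]
```

Request:
{"fn": "jog_arm", "kwargs": {
  "deltas": "1 -0.33 0.1 0 0 0 0; 1 -0.33 0.1 0 0 0 0; 1 0 0 0.4 0 0 0; 1 0 0 0.5 0 0 0; 1 0 0 0.5 0 0 0; 1 0 0 0.5 0 0 0; 1 0 0 0.4 0 0 0; 1 0 0 0.3 0 0 0; 1 0 0 0.3 0 0 0; 1 0 0 0 0 0 0; 1 0 0 0 0 0 0"
}}

```text
time_s: 10.05
position: [0.4127, -0.242, 0.1139]
ee_rot: [-180.0, -0.0, 71.6]
ft_force: [-0.3, 0.7, 0.1]
grip_width: 1.001
finger_force: 0.0
```

Request:
{"fn": "jog_arm", "kwargs": {
  "deltas": "0.3 0 0 0 0 0 0; 0.3 0 0 0 0 0 0; 0.3 0 0 0 0 0 0; 0.3 0 0 0 0 0 0; 0.3 0 0 0 0 0 0; 0.3 0 0 0 0 0 0; 0.3 0 0 0 0 0 0; 0.3 0 0 0 0 0 0",
  "squeeze": 40
}}

```text
time_s: 10.85
position: [0.4125, -0.2418, 0.1144]
ee_rot: [180.0, 0.0, 71.6]
ft_force: [-2.2, 0.6, 7.0]
grip_width: 0.507
finger_force: 41.3
```

Request:
{"fn": "jog_arm", "kwargs": {
  "deltas": "0.3 0 0 -0.2 0 0 0; 0.3 0 0 -0.4 0 0 0; 0.3 0 0 -0.5 0 0 0; 0.3 0 0 -0.5 0 0 0; 0.3 0 0 -0.5 0 0 0; 0.3 0 0 -0.3 0 0 0; 0.3 0.31 -0.1 0 0 0 0; 0.3 0.5 -0.17 0 0 0 0; 0.3 0.5 -0.16 0 0 0 0; 0.3 0.5 -0.17 0 0 0 0; 0.3 0.5 -0.16 0 0 0 0; 0.3 0.5 -0.17 0 0 0 0; 0.3 0 0 0 0 0 -0.3; 0.3 0 0 0 0 0 -0.3; 0.3 0 0 0 0 0 -0.3; 0.3 0 0 0 0 0 0",
  "squeeze": 60
}}

```text
time_s: 12.45
position: [0.4123, -0.0928, 0.2335]
ee_rot: [-180.0, -0.0, 78.9]
ft_force: [-0.6, -0.9, -1.7]
grip_width: 0.51
finger_force: 61.4
```

Request:
{"fn": "jog_arm", "kwargs": {
  "deltas": "0.3 0.08 0.4 0 0 0 0; 0.3 0.08 0.4 0 0 0 0; 0.3 0.08 0.4 0 0 0 0; 0.3 0.08 0.4 0 0 0 0; 0.3 0.08 0.4 0 0 0 0; 0.3 0.08 0.4 0 0 0 0; 0.3 0.08 0.4 0 0 0 0; 0.3 0.08 0.4 0 0 0 0; 0.3 0.08 0.4 0 0 0 0; 0.3 0.08 0.4 0 0 0 0; 0.3 0 0 0 0 0 0; 0.3 0 0 0.3 0 0 0; 0.3 0 0 0.4 0 0 0; 0.3 0 0 0.4 0 0 0; 0.3 0 0 0.2 0 0 0; 0.3 0 0 0 0 0 0; 0.3 0 0 0 0 0 0"
}}

```text
time_s: 14.15
position: [0.6165, -0.0932, 0.1693]
ee_rot: [180.0, 0.0, 78.8]
ft_force: [0.2, -0.6, -0.3]
grip_width: 0.509
finger_force: 61.7
```

Run:
```python
from h import *
I=[];s=r.sense();print(s["position"],s["ee_rot"]);b=s["position"][2]-.1144
for n in("scene","side"):
    c=r.capture(n)
    def P(X):
        p=c["R"]@np.array(X)+c["t"];return c["fx"]*p[0]/p[2]+c["cx"],c["fy"]*p[1]/p[2]+c["cy"]
    u,v=P((.6174,-.094,.013));u0,v0=int(u)-65,int(v)-85;f=c["frame"][v0:v0+150,u0:u0+130];
    im=cv2.resize(f,(400,460),interpolation=2)
    ex=np.array([.981,-.194,0])*.022;ey=np.array([.194,.981,0])*.0435
    for z,col in((b,(0,255,0)),(b+.15,(0,255,255)),(.013,(255,0,0))):
      C=np.array([.6174,-.094,.013]) if z==.013 else np.array([*s["position"][:2],z])
      for a,e in((1,1),(1,-1),(-1,1),(-1,-1),(0,0)):
        q=P(C+a*ex+e*ey);cv2.circle(im,(int((q[0]-u0)*3.08),int((q[1]-v0)*3.067)),3,col,-1)
    I.append(im)
cv2.imwrite("pics/p3.png",np.hstack(I))
```

```text
[ 0.61650632 -0.09322059  0.16932392] [1.79980582e+02 1.56196497e-03 7.87835449e+01]
```

View pics/p3.png

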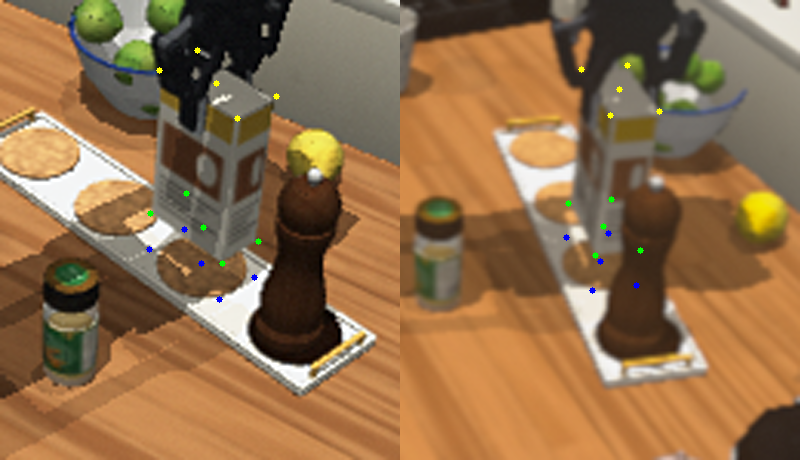

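The held carton's corners match the predicted dots to within 1–2 px, and the mill is centred on the dark coaster. I lower the carton.

Request:
{"fn": "jog_arm", "kwargs": {
  "deltas": "0.3 0 0.02 0.2 0 0 0; 0.3 0 0 0.3 0 0 0; 0.3 0 0 0.2 0 0 0; 0.3 0 0 0.07 0 0 0; 0.3 0 0 0.03 0 0 0; 0.3 0 0 0.02 0 0 0; 0.3 0 0 0.02 0 0 0; 0.3 0 0 0.02 0 0 0; 0.3 0 0 0 0 0 0; 0.3 0 0 0 0 0 0"
}}

```text
time_s: 15.25
position: [0.6179, -0.0935, 0.1275]
ee_rot: [179.9, 0.0, 78.8]
ft_force: [-5.6, 1.6, 13.3]
grip_width: 0.504
finger_force: 63.7
```

Request:
{"fn": "jog_arm", "kwargs": {
  "deltas": "1 0 0 0 0 0 0; 1 0 0 0 0 0 0; 1 0 0 0 0 0 0; 1 0 0 0 0 0 0; 1 0 0 0 0 0 0; 1 0 0 0 0 0 0; 1 0 0 -0.2 0 0 0; 1 0 0 -0.4 0 0 0; 1 0 0 -0.5 0 0 0; 1 0 0 -0.5 0 0 0; 1 0 0 -0.5 0 0 0; 1 0 0 -0.2 0 0 0; 1 0 0 0 0 0 0"
}}

```text
time_s: 16.55
position: [0.618, -0.0935, 0.2423]
ee_rot: [179.9, 0.0, 78.8]
ft_force: [0.5, 0.4, 0.4]
grip_width: 1.002
finger_force: 0.0
```

Request:
{"fn": "jog_arm", "kwargs": {
  "deltas": "1 -0.03 -0.4 0 0 0 0; 1 -0.03 -0.4 0 0 0 0; 1 -0.03 -0.4 0 0 0 0; 1 -0.03 -0.4 0 0 0 0; 1 -0.03 -0.4 0 0 0 0; 1 -0.03 -0.4 0 0 0 0; 1 -0.03 -0.5 0 0 0 0; 1 -0.03 -0.4 0 0 0 0; 1 0 0 0 0 0 0; 1 0 0 0 0 0 0; 1 0 0 0 0 0 0"
}}

```text
time_s: 17.65
position: [0.4538, -0.0732, 0.2402]
ee_rot: [-180.0, -0.0, 78.8]
ft_force: [-0.4, 0.7, -0.0]
grip_width: 1.001
finger_force: 0.0
```

Run:
```python
from h import *
w=r.capture("wrist");c=r.capture("scene");print(r.sense()["position"])
cv2.imwrite("pics/p4.png",np.hstack([cv2.resize(w["frame"],(400,300)),cv2.resize(c["frame"][100:280,130:370],(400,300))]))
p=w["R"]@np.array([.453,-.0735,.105])+w["t"];u,v=w["fx"]*p[0]/p[2]+w["cx"],w["fy"]*p[1]/p[2]+w["cy"];print(u,v)
m,s,ce=blob(w,(40,80,40),(90,255,255),(int(u),int(v)),25);print("jar",s,ray(w,*ce,.105))
```

```text
[ 0.45381919 -0.0732425   0.24025635]
251.04753009027857 183.9267086634294
jar [242 173  19  23 310] [ 0.45318051 -0.07377874  0.105     ]
```

View pics/p4.png

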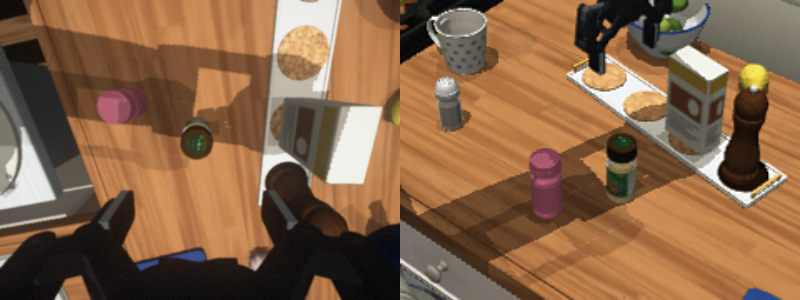

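The mill and carton stand on their coasters (right half). The jar lid is at (197,140) in the wrist half and measures (0.453,-0.074), directly under the tool. I grasp it.

Request:
{"fn": "jog_arm", "kwargs": {
  "deltas": "1 0 0 0.3 0 0 0; 1 0 0 0.5 0 0 0; 1 0 0 0.5 0 0 0; 1 0 0 0.5 0 0 0; 1 0 0 0.5 0 0 0; 1 0 0 0.5 0 0 0; 1 0 0 0.4 0 0 0; 1 0 0 0.3 0 0 0; 1 0 0 0.18 0 0 0; 1 0 0 0 0 0 0; 1 0 0 0 0 0 0; 0.3 0 0 0 0 0 0; 0.3 0 0 0 0 0 0; 0.3 0 0 0 0 0 0; 0.3 0 0 0 0 0 0; 0.3 0 0 0 0 0 0; 0.3 0 0 0 0 0 0; 0.3 0 0 0 0 0 0; 0.3 0 0 0 0 0 0",
  "squeeze": 30
}}

```text
time_s: 19.65
position: [0.4536, -0.0732, 0.0573]
ee_rot: [180.0, 0.0, 78.8]
ft_force: [-2.3, -0.3, 5.9]
grip_width: 0.505
finger_force: 29.6
```

Request:
{"fn": "jog_arm", "kwargs": {
  "deltas": "0.3 0 0 -0.2 0 0 0; 0.3 0 0 -0.4 0 0 0; 0.3 0 0 -0.4 0 0 0; 0.3 0 0 -0.4 0 0 0; 0.3 0 0 -0.2 0 0 0; 0.3 0.06 0.3 0 0 0 0; 0.3 0.06 0.29 0 0 0 0; 0.3 0.4 -0.08 0 0 0 0; 0.3 0.45 -0.09 0 0 0 0; 0.3 0.45 -0.09 0 0 0 0; 0.3 0.4 -0.08 0 0 0 0; 0.3 0.1 0.5 0 0 0 0; 0.3 0.1 0.5 0 0 0 0; 0.3 0.1 0.5 0 0 0 0; 0.3 0.1 0.5 0 0 0 0; 0.3 0.1 0.5 0 0 0 0; 0.3 0.1 0.53 0 0 0 0; 0.3 0 0 0 0 0 0; 0.3 0 0 0 0 0 0",
  "squeeze": 40
}}

```text
time_s: 21.55
position: [0.6376, 0.0137, 0.1361]
ee_rot: [-179.9, 0.0, 78.8]
ft_force: [-0.5, -1.4, -1.4]
grip_width: 0.506
finger_force: 41.3
```

Request:
{"fn": "jog_arm", "kwargs": {
  "deltas": "0.3 0 0 0.2 0 0 0; 0.3 0 0 0.4 0 0 0; 0.3 0 0 0.35 0 0 0; 0.3 0 0 0.2 0 0 0; 0.3 0 0 0.08 0 0 0; 0.3 0 0 0.04 0 0 0; 0.3 0 0 0.02 0 0 0; 0.3 0 0 0.02 0 0 0; 0.3 0 0 0.02 0 0 0; 0.3 0 0 0 0 0 0; 0.3 0 0 0 0 0 0"
}}

```text
time_s: 22.65
position: [0.6379, 0.0137, 0.0704]
ee_rot: [180.0, -0.0, 78.8]
ft_force: [0.0, 0.3, -0.3]
grip_width: 0.506
finger_force: 41.3
```

Request:
{"fn": "jog_arm", "kwargs": {
  "deltas": "0.3 0 0 0.02 0 0 0; 0.3 0 0 0.02 0 0 0; 0.3 0 0 0.01 0 0 0; 0.3 0 0 0 0 0 0; 0.3 0 0 0 0 0 0"
}}

```text
time_s: 23.15
position: [0.6382, 0.0137, 0.0702]
ee_rot: [179.9, -0.0, 78.8]
ft_force: [-10.3, 1.3, 25.9]
grip_width: 0.505
finger_force: 44.3
```

Request:
{"fn": "jog_arm", "kwargs": {
  "deltas": "1 0 0 0 0 0 0; 1 0 0 0 0 0 0; 1 0 0 0 0 0 0; 1 0 0 0 0 0 0; 1 0 0 0 0 0 0; 1 0 0 0 0 0 0; 1 0 0 -0.2 0 0 0; 1 0 0 -0.4 0 0 0; 1 0 0 -0.5 0 0 0; 1 0 0 -0.6 0 0 0; 1 0 0 -0.6 0 0 0; 1 0 0 -0.6 0 0 0; 1 0 0 -0.5 0 0 0; 1 0 0 0 0 0 0"
}}

```text
time_s: 24.55
position: [0.6388, 0.0136, 0.2426]
ee_rot: [179.7, -0.0, 78.8]
ft_force: [-0.0, -0.4, 0.2]
grip_width: 0.994
finger_force: 0.0
```

Request:
{"fn": "jog_arm", "kwargs": {
  "deltas": "1 0.37 -0.53 0 0 0 0; 1 0.37 -0.53 0 0 0 0; 1 0.37 -0.53 0 0 0 0; 1 0.37 -0.53 0 0 0 0; 1 0.37 -0.53 0 0 0 0; 1 0.37 -0.53 0 0 0 0; 1 0.37 -0.53 0 0 0 0; 1 0.37 -0.53 0 0 0 0; 1 0.36 -0.53 0 0 0 0; 1 0.36 -0.53 0 0 0 0; 1 0 0 0 0 0 0; 1 0 0 0 0 0 0; 1 0 0 0 0 0 0"
}}

```text
time_s: 25.85
position: [0.414, 0.2452, 0.2378]
ee_rot: [180.0, 0.0, 78.8]
ft_force: [-0.6, 0.9, 0.1]
grip_width: 1.001
finger_force: 0.0
```

Run:
```python
from h import *
w=r.capture("wrist");np.savez("wrist3.npz",**w);c=r.capture("scene");print(r.sense()["position"],r.sense()["ee_rot"])
cv2.imwrite("pics/p5.png",np.hstack([cv2.resize(w["frame"],(400,300)),cv2.resize(c["frame"][100:280,130:370],(400,300))]))
p=w["R"]@np.array([.412,.246,.091])+w["t"];u,v=w["fx"]*p[0]/p[2]+w["cx"],w["fy"]*p[1]/p[2]+w["cy"];print(u,v)
```

```text
[0.41411463 0.24505964 0.23768895] [-1.79987253e+02  1.33442288e-02  7.87374695e+01]
249.71261405023893 180.32596212471208
```

View pics/p5.png

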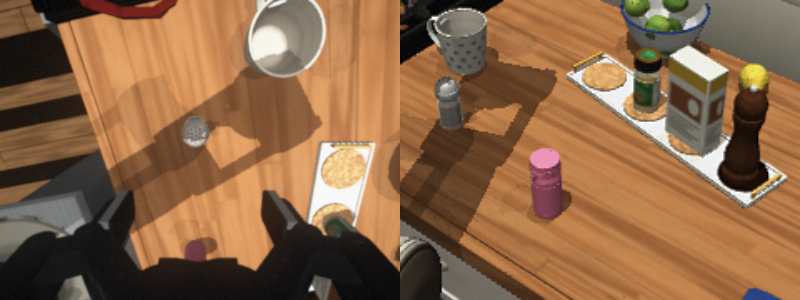

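All three placed items stand on their coasters. The shaker top is at (194,130) in the wrist half, and the mug is well clear at (285,35). I measure the shaker.

Run:
```python
from h import *
w=dict(np.load("wrist3.npz"))
m,s,ce=blob(w,(0,0,60),(180,70,255),(248,168),26);print(s,ce)
for z in(.07,.08,.09):print(ray(w,*ce,z).round(4),ray(w,s[0]+s[2]/2,s[1]+s[3]/2,z).round(4),s[2]/w["fx"]*(.38-z))
print(ray(w,265*1.28,70*1.28,.0).round(3))
```

```text
[ 233  149   34   39 1043] [249.54554171 168.64621285]
[0.4132 0.2542 0.07  ] [0.4138 0.2543 0.07  ] 0.03789002807457379
[0.4138 0.2563 0.08  ] [0.4143 0.2564 0.08  ] 0.03666776910442625
[0.4143 0.2584 0.09  ] [0.4148 0.2584 0.09  ] 0.03544551013427871
[0.543 0.319 0.   ]
```

Run:
```python
from h import *
for n,sd in(("scene",(158,162)),("side",(194,160))):
    c=dict(np.load(n+"0.npz"));m,s,ce=blob(c,(0,0,50),(180,75,255),sd,19);print(s,ce,ray(c,*ce,.047).round(4),ray(c,s[0]+s[2]/2,s[1]+s[3]-5,.0).round(4))
```

```text
[151 146  17  31 385] [158.8961039  161.02857143] [0.4097 0.2514 0.047 ] [0.4135 0.2615 0.    ]
[188 148  12  25 219] [193.78995434 159.71689498] [0.4108 0.252  0.047 ] [0.4149 0.2742 0.    ]
```

Request:
{"fn": "jog_arm", "kwargs": {
  "deltas": "1 0.18 -0.07 0 0 0 0; 1 0 0 0.3 0 0 0; 1 0 0 0.5 0 0 0; 1 0 0 0.6 0 0 0; 1 0 0 0.6 0 0 0; 1 0 0 0.6 0 0 0; 1 0 0 0.5 0 0 0; 1 0 0 0.5 0 0 0; 1 0 0 0.3 0 0 0; 1 0 0 0.25 0 0 0; 1 0 0 0 0 0 0; 1 0 0 0 0 0 0; 0.25 0 0 0 0 0 0; 0.25 0 0 0 0 0 0; 0.25 0 0 0 0 0 0; 0.25 0 0 0 0 0 0; 0.25 0 0 0 0 0 0; 0.25 0 0 0 0 0 0; 0.25 0 0 0 0 0 0; 0.25 0 0 0 0 0 0",
  "squeeze": 30
}}

```text
time_s: 27.95
position: [0.412, 0.2553, 0.0309]
ee_rot: [180.0, -0.0, 78.8]
ft_force: [-2.4, -0.4, 7.7]
grip_width: 0.454
finger_force: 29.4
```

Request:
{"fn": "jog_arm", "kwargs": {
  "deltas": "0.25 0 0 -0.2 0 0 0; 0.25 0 0 -0.4 0 0 0; 0.25 0 0 -0.5 0 0 0; 0.25 0 0 -0.5 0 0 0; 0.25 -0.15 0.49 0 0 0 0; 0.25 -0.15 0.49 0 0 0 0; 0.25 -0.15 0.49 0 0 0 0; 0.25 -0.15 0.49 0 0 0 0; 0.25 -0.15 0.49 0 0 0 0; 0.25 -0.15 0.49 0 0 0 0; 0.25 0 0 0 0 0 0.7; 0.25 0 0 0 0 0 0.7; 0.25 0 0 0 0 0 0.7; 0.25 0 0 0 0 0 0.7; 0.25 0 0 0 0 0 0.7; 0.25 0 0 0 0 0 0.7; 0.25 0 0 0 0 0 0.7; 0.25 0 0 0 0 0 0",
  "squeeze": 40
}}

```text
time_s: 29.75
position: [0.5474, 0.1825, 0.1108]
ee_rot: [180.0, -0.0, 39.5]
ft_force: [0.6, -0.0, -1.4]
grip_width: 0.448
finger_force: 40.7
```

Request:
{"fn": "jog_arm", "kwargs": {
  "deltas": "0.25 0.16 0.39 0 0 0 0; 0.25 0.16 0.4 0 0 0 0; 0.25 0.16 0.39 0 0 0 0; 0.25 0.16 0.4 0 0 0 0; 0.25 0.16 0.39 0 0 0 0; 0.25 0.16 0.4 0 0 0 0; 0.25 0 0 0 0 0 0; 0.25 0 0 0 0 0 0; 0.25 0 0 0 0 0 0"
}}

```text
time_s: 30.65
position: [0.6594, 0.1221, 0.1104]
ee_rot: [-180.0, 0.0, 39.7]
ft_force: [-0.1, 0.2, -1.1]
grip_width: 0.448
finger_force: 40.8
```

Run:
```python
from h import *
I=[];s=r.sense();print(s["position"],s["ee_rot"]);b=s["position"][2]-.0309
for n in("scene","side"):
    c=r.capture(n)
    def P(X):
        p=c["R"]@np.array(X)+c["t"];return c["fx"]*p[0]/p[2]+c["cx"],c["fy"]*p[1]/p[2]+c["cy"]
    u,v=P((.66,.1215,.013));u0,v0=int(u)-65,int(v)-85;im=cv2.resize(c["frame"][v0:v0+150,u0:u0+130],(400,460),interpolation=2)
    for X,col in(((*s["position"][:2],b),(0,255,0)),((.66,.1215,.013),(255,0,0))):
        q=P(X);cv2.circle(im,(int((q[0]-u0)*3.08),int((q[1]-v0)*3.067)),3,col,-1)
    I.append(im)
cv2.imwrite("pics/p6.png",np.hstack(I))
```

```text
[0.65935664 0.12214336 0.1104003 ] [-1.79978451e+02  9.92810761e-03  3.96906734e+01]
```

View pics/p6.png

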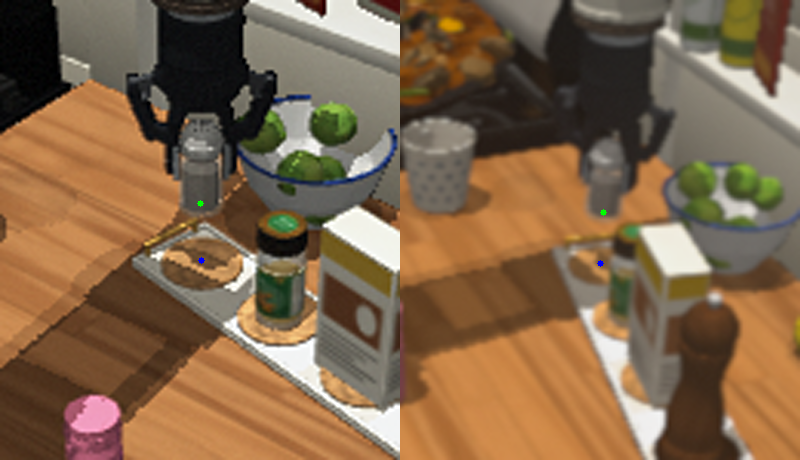

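Request:
{"fn": "jog_arm", "kwargs": {
  "deltas": "0.25 0 0 0.2 0 0 0; 0.25 0 0 0.3 0 0 0; 0.25 0 0 0.3 0 0 0; 0.25 0 0 0.2 0 0 0; 0.25 0 0 0.1 0 0 0; 0.25 0 0 0 0 0 0; 0.25 0 0 0 0 0 0"
}}

```text
time_s: 31.45
position: [0.6601, 0.1218, 0.0556]
ee_rot: [180.0, -0.0, 39.6]
ft_force: [-1.0, -0.1, -1.6]
grip_width: 0.449
finger_force: 40.8
```

Request:
{"fn": "jog_arm", "kwargs": {
  "deltas": "0.25 0 0 0.1 0 0 0; 0.25 0 0 0.06 0 0 0; 0.25 0 0 0.03 0 0 0; 0.25 0 0 0.02 0 0 0; 0.25 0 0 0.01 0 0 0; 0.25 0 0 0 0 0 0; 0.25 0 0 0 0 0 0"
}}

```text
time_s: 32.15
position: [0.6599, 0.1218, 0.0444]
ee_rot: [-180.0, -0.0, 39.6]
ft_force: [0.2, -0.1, -1.1]
grip_width: 0.451
finger_force: 40.8
```

Request:
{"fn": "jog_arm", "kwargs": {
  "deltas": "0.25 0 0 0.02 0 0 0; 0.25 0 0 0.01 0 0 0; 0.25 0 0 0 0 0 0; 0.25 0 0 0 0 0 0"
}}

```text
time_s: 32.55
position: [0.6601, 0.1218, 0.0439]
ee_rot: [180.0, -0.0, 39.6]
ft_force: [-3.9, -1.3, 10.7]
grip_width: 0.449
finger_force: 41.6
```

Contact with the coaster. I open partway and lift.

Request:
{"fn": "jog_arm", "kwargs": {
  "deltas": "0.8 0 0 0 0 0 0; 0.8 0 0 0 0 0 0; 0.8 0 0 0 0 0 0; 0.8 0 0 0 0 0 0; 0.8 0 0 0 0 0 0; 0.8 0 0 0 0 0 0; 0.8 0 0 -0.2 0 0 0; 0.8 0 0 -0.4 0 0 0; 0.8 0 0 -0.5 0 0 0; 0.8 0 0 -0.6 0 0 0; 0.8 0 0 -0.6 0 0 0; 0.8 0 0 -0.6 0 0 0; 0.8 0 0 -0.6 0 0 0; 0.8 0 0 -0.5 0 0 0; 0.8 0 0 0 0 0 0; 0.8 0 0 0 0 0 0"
}}

```text
time_s: 34.15
position: [0.6599, 0.1217, 0.2436]
ee_rot: [180.0, -0.1, 39.6]
ft_force: [0.1, 0.4, -0.3]
grip_width: 0.797
finger_force: 0.0
```

Run:
```python
from h import *
I=[];T=[(.595,-.2025),(.6174,-.094),(.638,.0135),(.66,.1215)]
for n in("scene","side"):
    c=r.capture(n)
    def P(X):
        p=c["R"]@np.array(X)+c["t"];return c["fx"]*p[0]/p[2]+c["cx"],c["fy"]*p[1]/p[2]+c["cy"]
    u,v=P((.627,-.04,.06));u0,v0=int(u)-100,int(v)-110;k=2;im=cv2.resize(c["frame"][v0:v0+220,u0:u0+200],(400,440),interpolation=2)
    for (x,y),h in zip(T,(.17,.15,.105,.091)):
        q=P((x,y,.013+h));cv2.circle(im,(int((q[0]-u0)*2),int((q[1]-v0)*2)),2,(255,255,0),-1)
    I.append(im)
cv2.imwrite("pics/p7.png",np.hstack(I))
```

```text
(no output)
```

View pics/p7.png

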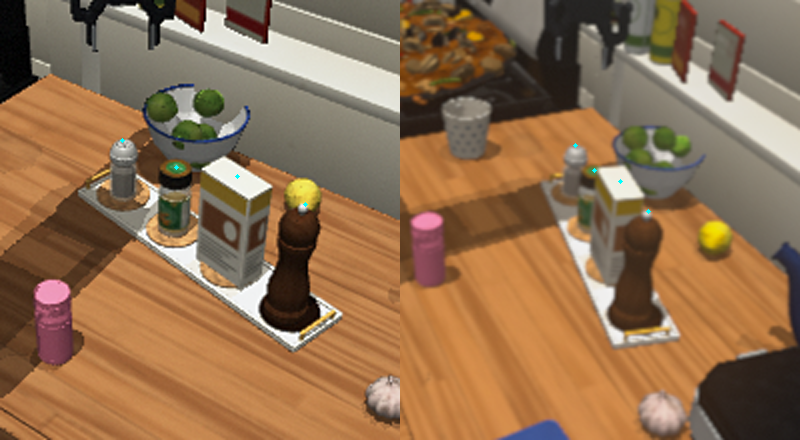

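All four stand upright on their coasters with their tops on the predicted marks, and the bystanders are undisturbed. I sign off.

```bash
python3 -c "
from workcell import r
print(r.sign_off())"
```

```text
the job is handed in; nothing more can be done
None
```

The mill, carton, jar and shaker stand upright on their coasters in height order from the dark end; the last camera check showed them centred and the garlic and mug untouched, and the job was handed in at about 34 s with no verdict returned.

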